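# Bring the date stamp forward to the 17th

## Task

The date stamp on the desk still shows a day from before the break. Press its release tab inward so that the cover springs up, swing the cover right over until it lies back on its stop, then press the step key beside the number wheels until the day reads 17, leaving the cover open for the new ink roller. Do not turn the day wheel by touching it, and do not disturb the things that stand round the stamp.

Things in the scene. Friction and masses are not known exactly. Their poses are not given: they have to be found in the camera images.
- stamper: Grey electric date stamp, fixed: 250 long (x) x 150 wide (y) x 130 mm high. Origin on the desk under it; x points from its front (tab, paper throat; robot side) to its rear, z up. Front wall: outer face at x = -100, inner -88, top edge 130 high (the foot below reaches x = -135, only 30 high). Side walls |y| = 64 to 75, 130 high. The cover closes the opening x = -88 to 24. Yaw within 0.35 rad.
- tab_face (a point): Middle of the front face of the release tab: black ribbed upright plate 30 wide, 28 high, 5 mm thick, 8 mm in front of the middle of the front wall; face at x = -113 mm of the stamper, 122 mm high; it reaches from 22 mm below to 6 mm above the wall's top edge. Free air in front of it. Pushed toward the rear (stamper +x) it moves; it springs back.
- tab (a joint): Travel of the tab toward the rear, m: 0 at rest, stops at 0.006. Takes 2 to 5 N. From 0.004 on the cover is free and springs up by itself at once; the tab may then be let go.
- cover (a joint): Opening angle of the cover, rad: 0 shut, latched, flush with the walls; about 0.32 once sprung up (near edge 33 mm higher); 2.7 lying back on its stop. Flat plate 106 x 124 wide x 4 mm, hinged along its far edge, swings up and over to the rear. About 70 g, damped hinge (0.4 N at the near edge per rad/s). Let go below 1.5 rad it sinks back to 0.32; past 1.65 rad it sinks on to the stop in 1 to 3 s.
- cover_hinge (a point): Middle of the cover's hinge line, at x = 24 mm, y = 0, 128 mm high in the stamper's frame; the line runs along the stamper's y. This frame turns with the cover.
- cover_edge (a point): Middle of the cover's free (near) edge, 108 mm from the hinge line; at first 4 mm behind the front wall's inner face.
- key_top (a point): Middle of the top of the step key: white ribbed square key 24 x 26 mm under the cover, at x = -35, y = -34 mm of the stamper, top 122 mm high (8 mm below the walls' edges). Free: 17 mm from its edge to the side wall at its right, 29 mm to the day wheel at its left (a ratchet between, 18 mm off, is 7 mm lower). Once open, a thin spring pin (x = -8, y = -53) stands 136 high.
- key (a joint): Travel of the step key downward, m: 0 up, stops at 0.014. Takes 1.2 N to start, 2 to 4 N on its way; the wheel clicks over between 0.008 and 0.012. Press it all the way down and let it all the way up (above 0.001): each such press moves the day wheel on by one; letting it up does not turn it back.
- wheel (a joint): Turn of the day (units) wheel, rad: value / 0.6283 is the numeral on top (7 is 4.398), counted on past 9; the wheel clicks into each numeral. It starts at 3, 4 or 5 and only moves forward, one step a press. White wheel 50 mm across, 18 mm wide, black numerals 9.5 mm high.
- window (a point): Reading point: top of the day wheel, between two thin steel bars that frame the numerals on top, at x = -35 mm, y = 17 mm, 122 mm high in the stamper's frame. A fixed tens wheel beside it, to its left, shows 1, so that the pair reads the day, seen from the stamper's front.
- stapler: Black stapler, bystander, 130 x 34 x 51 mm, origin under its middle.
- notes: Block of yellow paper notes, bystander, 76 x 76 x 28 mm, origin under its middle.
- marker: Marker pen lying down, bystander, 125 mm long, 18 mm thick, origin under its middle.
- mug: White mug, bystander, 80 mm across, 92 mm high, origin under its middle.
- bottle: Clear drink bottle, bystander, 64 mm across, 205 mm high, origin under its middle.

How it is judged:
On the way, in this order (a step that is already met when the one before it is completed fails the run):
1. the release tab is pressed in and the cover has sprung up out of its frame (value of joint cover between 0.15 and 2 rad), for 0.1 s.
2. the cover is swung over and lies back on its stop (value of joint cover above 2.5 rad), for 0.2 s.
At the end, for the whole second after the job is handed in: The day wheel stands at numeral 7 (within 0.11 rad, clicked in), the cover lies open on its stop (more than 2.5 rad), the step key and the tab are back out (within 1 mm) ((value of joint wheel between 4.29 and 4.51 rad or value of joint wheel between 10.57 and 10.79 rad) and value of joint cover above 2.5 rad and value of joint each of key, tab below 0.001 m); the robot touches nothing.
It fails at once if the number wheel is touched by the robot (contact force between any of the fingers, the arm and wheel above 0.5 N).
It fails at once if one of the things round the stamp is disturbed (moved more than 15 mm) (distance of any of stapler, notes, marker, mug, bottle from where it was at the start of the episode above 0.015 m).
It also fails if it takes over 51 s, if anything falls off the work surface, if the arm or the gripper's body presses on something with over 40 N, if the wrist force passes 120 N, or if a joint passes its speed limit or range.

## Robot

A 7-joint arm with a two-finger parallel gripper is mounted at the origin on the work surface. World frame = base frame: x ahead of the robot, y to its left, z up, the work surface at z = 0. Lengths are in m, angles in rad, forces in N, time in s.
With the tool pointing down it reaches from about 0.425 to 0.925 m from the base axis. Payload 6.8 kg.
Tool frame: the origin (TCP) lies between the finger pads; the fingertips stand 22 mm ahead of it and the grasp point (between the pads) lies 3 mm ahead of it (bot.tip_reach is the distance from the TCP to the fingertips, in m); z points along the fingers, x is the direction in which the jaws open and shut, and the axes are right-handed (so a half turn about z gives the same grasp; the last joint's range is limited). The gripper opens to 85 mm and grips with 20 to 120 N. Pads are 22 mm wide; open, the fingers measure 114 mm over their backs; the gripper's body (76 mm by 85 mm) begins 54 mm behind the grasp point. The pads swing forward as they close: fully open they stand 13 mm farther back than shut.
Start: joints at [-1.234, 0.477, 0.022, 1.555, -0.011, 1.109, -0.083], TCP at [0.29, 0.609, 0.253] pointing down, gripper open.
Joint ranges: [-2.96, 2.96], [-0.34, 2.1], [-1.41, 1.46], [0.24, 2.44], [-1.37, 4.51], [0.17, 1.92], [-2.96, 2.96]. Speed limits (rad/s): [2.39, 2.39, 3.14, 3.14, 3.14, 3.14, 3.14].

## Interface

Orientations are given as a unit quaternion [w, x, y, z].
In Python, from station import bot gives the robot as it stands.
- The arm moves only by the tool step_arm, never from a script. Its argument "targets" is a list of rows, each a list of 5 numbers: the shift along the tool's x, y, z in mm, then the turn about the tool's z in degrees, then the closure, from 0 (fully open) to 1 (shut). In form: [[dx, dy, dz, spin, jaw], ...]. A call has 1 to 20 rows; each row is the pose to reach, as a shift and turn from the pose commanded when the call began, along the tool's axes at that moment; what a row does not reach only later rows make up. A row lasts 1/12 s, in which the tool goes at most 41.7 mm and 7.16 degrees, less where a joint would pass 70% of its speed; a pose out of reach is approached as far as the arm can. A call with a gripper value outside its range is refused whole. The fingers move at their own pace and stop on an object; "newtons" is the grip in N (left out, the last holds). Time passes only in rows, so rows that repeat a pose let the fingers close. It gives the time, the measured TCP pose, the force and the opening at its end, in the units of the state.
- bot.get_obs(): the state, without advancing time (a new reading comes with each control period).
- bot.read_camera(name): name is "side" or "top"; returns a dict with "frame" (420x560x3 uint8, red, green, blue), "z_map" (420x560 float32, m along the optical axis (not along the pixel's ray), 0 where there is no reading), "fov_y" (degrees; the focal length in pixels is half the picture's height over the tangent of half this angle, whatever the lens; pixels are square), "cx", "cy" (the principal point, pixels), "R" (3x3) and "t" (3): a world point X has camera coordinates R X + t. Camera axes: x right, y down, z forward; pixel columns grow to the right and rows downward; lengths in m; the calibration is good to about 2 mm. A picture is of the moment at which its call begins.
- bot.hand_in(): hands the job in, once; it reports no verdict.
The state is a dict: "t": time; "q": joint angles; "joint_vel": joint speeds; "joint_torque": joint torques, N m; "eef_pos": TCP position; "tool_rot": TCP orientation; "contact_force": force on the tool from outside, world axes, zero at the start; "torque": the same for the moment, N m; "gripper_width": opening from 0.0 (shut) to 1.0 (fully open).
Only numpy, scipy, OpenCV 4.12 (cv2) and the standard library are available. Lean on these libraries where they do the work, as an engineer would, in place of code of your own. Each camera call takes 0.05 s, during which the arm holds its last target.

## Working session

There is one attempt and no reset: what is moved stays moved. The work goes in short steps, Python scripts to look and compute and a tool call to move; the robot and the scene stay as the last step left them, time stands still between calls to the robot, and variables do not carry over. Pictures are saved under pics/ and viewed, and the job is handed in when it is done.

Besides the shell and the picture viewer there is one more tool, called by a JSON object that holds its "api" and its "payload". step_arm: Moves the arm, as the interface text tells. Its arguments: {"type":"object","properties":{"targets":{"type":"array"},"newtons":{"type":"number"}},"required":["targets"]}

```bash
mkdir -p pics; ls; cat > h.py <<'E'
import numpy as np, cv2
from station import bot
def cam(n,save=None):
    c=bot.read_camera(n)
    c['f']=c['frame'].shape[0]/2/np.tan(np.radians(c['fov_y'])/2)
    c['R']=np.array(c['R']);c['t']=np.array(c['t'])
    if save: cv2.imwrite('pics/'+save,cv2.cvtColor(c['frame'],cv2.COLOR_RGB2BGR))
    return c
def pts(c):
    z=c['z_map'];v,u=np.indices(z.shape)
    P=np.stack([(u-c['cx'])*z/c['f'],(v-c['cy'])*z/c['f'],z],-1)
    return (P-c['t'])@c['R']
def proj(c,X):
    p=np.atleast_2d(X)@c['R'].T+c['t']
    return np.c_[c['cx']+c['f']*p[:,0]/p[:,2],c['cy']+c['f']*p[:,1]/p[:,2]]
E
python3 - <<'E'
from h import *
for n in ['side','top']:
    c=cam(n,n+'0.png'); print(n,c['fov_y'],c['cx'],c['cy'],(-c['R'].T@c['t']).round(3),c['R'].round(2).tolist())
print(bot.get_obs(), bot.tip_reach)
E
```

```text
pics
side 55.81441558295944 275.8045498126713 205.40647545398767 [ 0.359 -0.731  0.711] [[0.94, -0.34, -0.01], [-0.22, -0.6, -0.76], [0.25, 0.72, -0.64]]
top 42.45231718405798 285.3969148962876 210.04945706373553 [ 0.405 -0.05   1.324] [[-0.01, -1.0, 0.01], [-0.99, 0.01, -0.13], [0.13, -0.01, -0.99]]
{'t': 0.1, 'q': array([-1.23414444,  0.47772025,  0.02234386,  1.55635177, -0.01150644,
        1.10925583, -0.08311623]), 'joint_vel': array([ 0.00070225, -0.0005548 ,  0.00028713, -0.00184356,  0.00018267,
        0.00036151,  0.00110062]), 'joint_torque': array([ 4.07910295e-03, -5.97764146e+01,  1.61345713e+00, -2.81950557e+01,
        1.27938436e-02,  5.03298841e-03, -1.60472467e-05]), 'eef_pos': array([0.29020484, 0.60889332, 0.25242136]), 'tool_rot': array([ 4.74928905e-04,  8.45645648e-01,  5.33744126e-01, -6.48165083e-04]), 'contact_force': array([-0.94250845,  0.29961176, -0.89818411]), 'torque': array([ 0.01632349, -0.01241315, -0.02986932]), 'gripper_width': 0.9964390991722296} 0.022
```

```bash
sleep 1; ls pics
```

```text
side0.png
top0.png
```

View pics/side0.png

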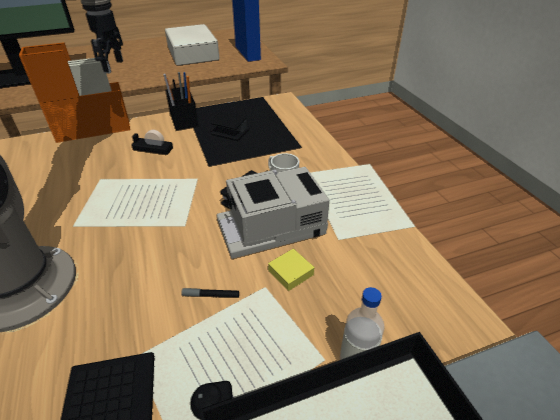

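View pics/top0.png

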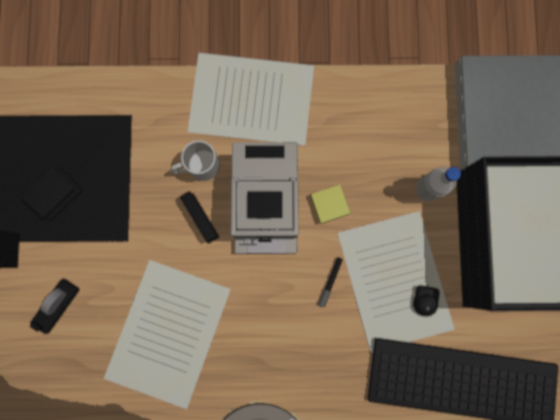

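```bash
python3 - <<'E'
from h import *
c=cam('top'); P=pts(c)
s=cam('side'); Q=pts(s)
for nm,p,cc in(('top',P,c),('side',Q,s)):
    z=p[...,2]
    m=(z>0.118)&(z<0.142)&(abs(p[...,0]-0.72)<0.25)&(abs(p[...,1])<0.2)&(cc['z_map']>0)
    m=m.astype(np.uint8); n,l,st,ce=cv2.connectedComponentsWithStats(m)
    k=1+np.argmax(st[1:,4]); X=p[l==k]
    r=cv2.minAreaRect(X[:,:2].astype(np.float32)*1000)
    print(nm,st[k],r,np.median(X[:,2]),X.min(0),X.max(0))
    m2=(z>0.012)&(z<0.142)&(abs(p[...,0]-0.72)<0.25)&(abs(p[...,1]-0.0)<0.1)&(cc['z_map']>0)
    if nm=='top':
        n,l,st,ce=cv2.connectedComponentsWithStats(m2.astype(np.uint8))
        k=1+np.argmax(st[1:,4]); X=p[l==k]; print(cv2.minAreaRect(X[:,:2].astype(np.float32)*1000))
    # robust edges: per-row y edges
im=cv2.cvtColor(c['frame'],cv2.COLOR_RGB2BGR)[125:275,160:360]
cv2.imwrite('pics/topz.png',cv2.resize(im,None,fx=4,fy=4,interpolation=cv2.INTER_CUBIC))
im=cv2.cvtColor(s['frame'],cv2.COLOR_RGB2BGR)[145:295,175:375]
cv2.imwrite('pics/sidez.png',cv2.resize(im,None,fx=4,fy=4,interpolation=cv2.INTER_CUBIC))
E
```

```text
top [ 231  143   68  100 5833] ((599.67529296875, -15.534942626953125), (227.55335998535156, 149.89105224609375), 0.10241203755140305) 0.1285675760931857 [ 0.4859086  -0.09056781  0.11800495] [0.71334918 0.05941449 0.13856678]
((592.3993530273438, -15.593360900878906), (150.15379333496094, 243.15689086914062), 89.85829162597656)
side [ 226  167  103   55 3592] ((601.7366333007812, -19.046859741210938), (153.54144287109375, 228.0022735595703), 89.5329818725586) 0.12961642715318566 [ 0.48773192 -0.09515611  0.11801824] [0.71629648 0.05834973 0.13847009]
```

View pics/topz.png

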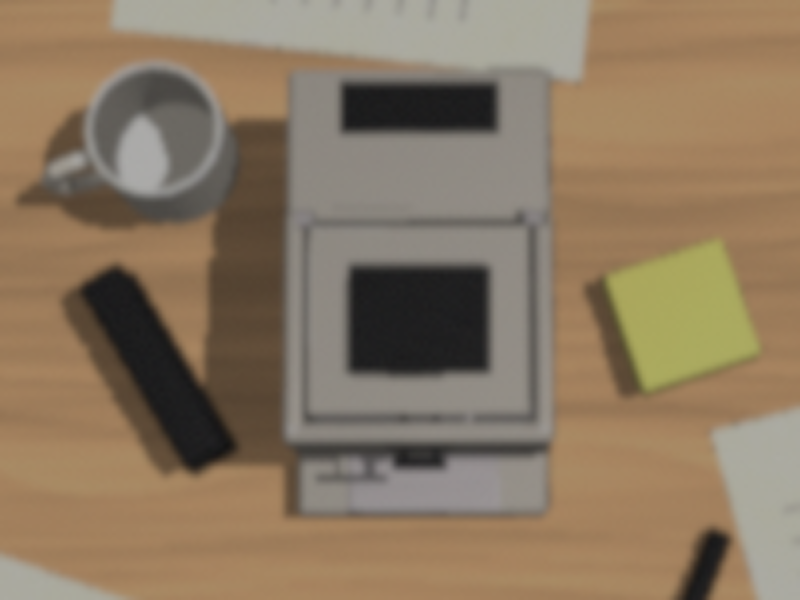

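View pics/sidez.png

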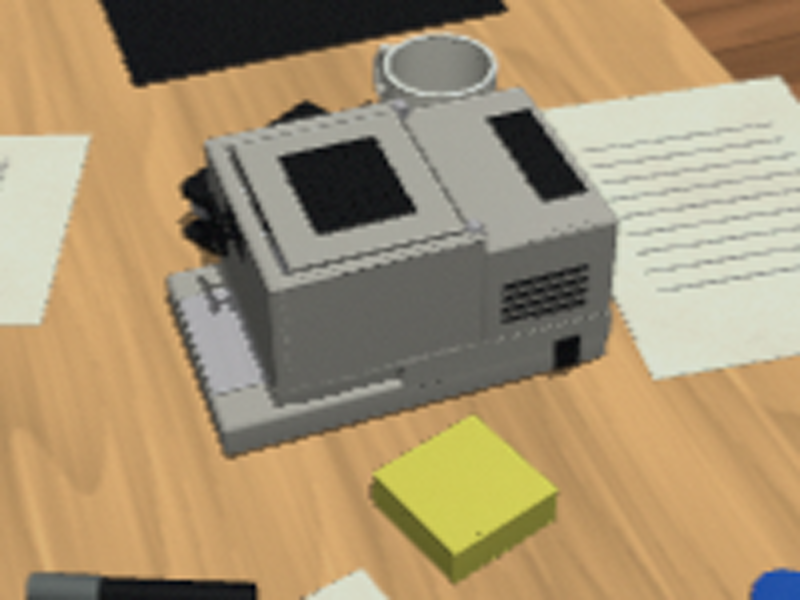

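```bash
cat >> h.py <<'E'
def Ts(o,X):
    x,y,a=o; X=np.atleast_2d(X)/1000.
    c,s=np.cos(a),np.sin(a)
    return np.c_[x+c*X[:,0]-s*X[:,1],y+s*X[:,0]+c*X[:,1],X[:,2]]
def overlay(c,o,box,k,fn,polys,col=(0,0,255)):
    r0,r1,c0,c1=box
    im=cv2.cvtColor(c['frame'],cv2.COLOR_RGB2BGR)[r0:r1,c0:c1]
    im=cv2.resize(im,None,fx=k,fy=k,interpolation=cv2.INTER_CUBIC)
    for p in polys:
        q=(proj(c,Ts(o,p))-[c0,r0]+.5)*k-.5
        cv2.polylines(im,[np.round(q).astype(int)],False,col,1)
    cv2.imwrite('pics/'+fn,im)
def rect(x0,x1,y0,y1,z): return np.array([[x0,y0,z],[x1,y0,z],[x1,y1,z],[x0,y1,z],[x0,y0,z]],float)
E
python3 - <<'E'
from h import *
o=(0.599,-0.0155,0.0)
polys=[rect(-100,115,-75,75,130),rect(-88,24,-64,64,130),rect(-113,-108,-15,15,136),rect(-135,-100,-75,75,30)]
overlay(cam('top'),o,(125,275,160,360),4,'ot.png',polys)
overlay(cam('side'),o,(145,295,175,375),4,'os.png',polys)
E
```

```text
(no output)
```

View pics/ot.png

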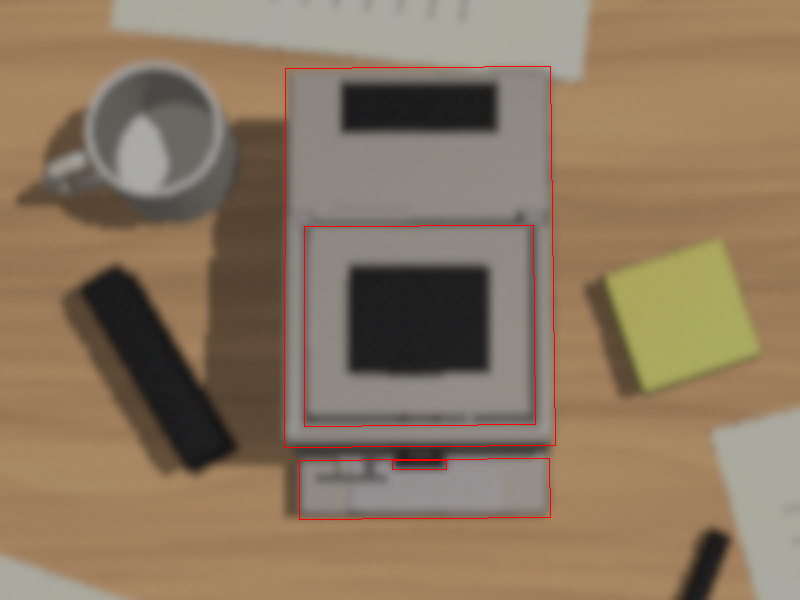

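View pics/os.png

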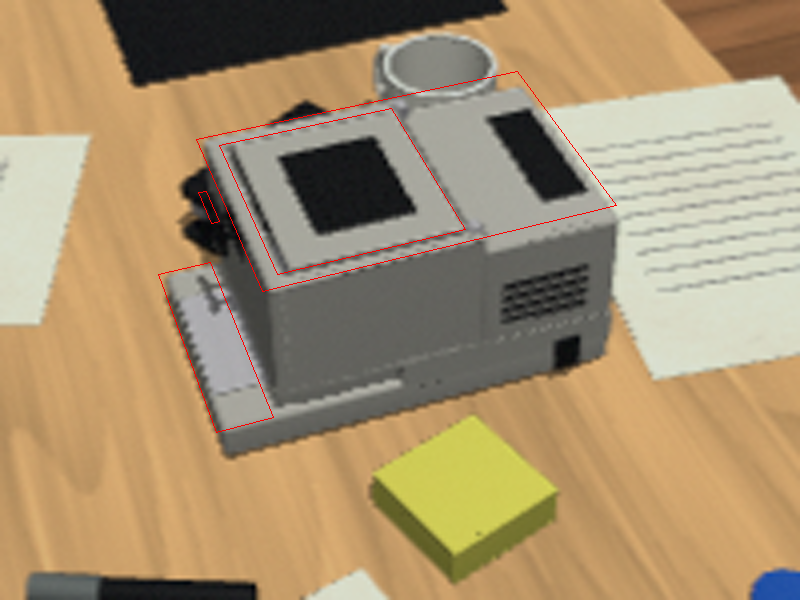

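```bash
cat >> h.py <<'E'
from scipy.spatial.transform import Rotation as Ro
def rot(): 
    q=bot.get_obs()['tool_rot']; return Ro.from_quat([q[1],q[2],q[3],q[0]]).as_matrix()
def delta(X):
    ob=bot.get_obs(); return (rot().T@(np.array(X)-ob['eef_pos'])*1000).round(1)
O=(0.602,-0.0155,-0.006)
def st():
    ob=bot.get_obs(); R=rot(); print('t',round(ob['t'],2),'p',ob['eef_pos'].round(4),'xaz',np.degrees(np.arctan2(R[1,0],R[0,0])).round(2),'tilt',R[:,2].round(4),'F',ob['contact_force'].round(2),'w',round(ob['gripper_width'],3))
E
python3 - <<'E'
from h import *
st(); print(Ts(O,[[-113,0,122],[-35,-34,122]]), delta([.452,-.0155,.2524]))
E
```

```text
t 0.3 p [0.2904 0.6092 0.253 ] xaz 64.52 tilt [-2.e-04 -6.e-04 -1.e+00] F [0.98 0.3  0.11] w 0.999
[[ 0.48900203 -0.014822    0.122     ]
 [ 0.56679663 -0.04928939  0.122     ]] [-494.3  414.7    0.9]
```

{"api": "step_arm", "payload": {"targets": [[-494,415,0,-25.5,1],[-494,415,0,-25.5,1],[-494,415,0,-25.5,1],[-494,415,0,-25.5,1],[-494,415,0,-25.5,1],[-494,415,0,-25.5,1],[-494,415,0,-25.5,1],[-494,415,0,-25.5,1],[-494,415,0,-25.5,1],[-494,415,0,-25.5,1],[-494,415,0,-25.5,1],[-494,415,0,-25.5,1],[-494,415,0,-25.5,1],[-494,415,0,-25.5,1],[-494,415,0,-25.5,1],[-494,415,0,-25.5,1],[-494,415,0,-25.5,1],[-494,415,0,-25.5,1],[-494,415,0,-25.5,1],[-494,415,0,-25.5,1]], "newtons": 40}}

```text
t: 1.97
eef_pos: [0.4523, -0.0136, 0.2532]
tool_rot: [-0.0, 0.706, 0.708, 0.0]
contact_force: [0.3, 0.9, -0.9]
gripper_width: 0.001
```

```bash
python3 - <<'E'
from h import *
s=cam('side'); c=cam('top')
st()
overlay(s,O,(90,290,120,380),3,'s1.png',[rect(-113,-108,-15,15,136),rect(-113,-108,-15,15,108)])
overlay(c,O,(100,300,140,400),3,'t1.png',[])
print(delta([.452,-.0148,.134]))
E
```

```text
t 2.07 p [ 0.4523 -0.0138  0.2532] xaz 90.16 tilt [-1.e-04  3.e-04 -1.e+00] F [ 0.07 -0.02 -0.02] w 0.002
[ -1.1  -0.3 119.2]
```

View pics/s1.png

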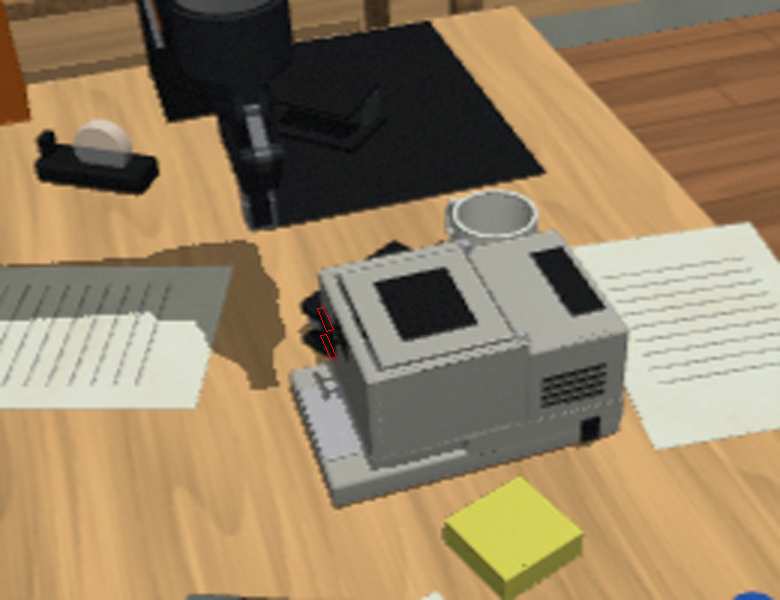

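View pics/t1.png

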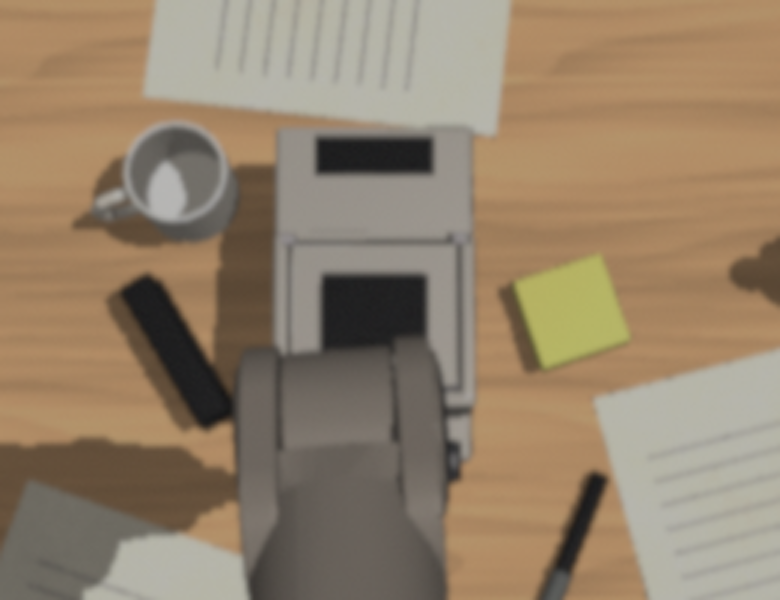

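{"api": "step_arm", "payload": {"targets": [[-1,0,40,0,1],[-1,0,80,0,1],[-1,0,119,0,1],[-1,0,119,0,1],[-1,8,119,0,1],[-1,14,119,0,1],[-1,17,119,0,1],[-1,19,119,0,1],[-1,19,119,0,1]]}}

```text
t: 2.82
eef_pos: [0.4733, -0.016, 0.1361]
tool_rot: [0.001, 0.707, 0.707, 0.002]
contact_force: [0.2, 0.4, 0.3]
gripper_width: 0.0
```

```bash
python3 - <<'E'
from h import *
st()
s=cam('side'); 
overlay(s,O,(90,290,120,380),3,'s2.png',[])
E
```

```text
t 2.82 p [ 0.4733 -0.016   0.1361] xaz 90.02 tilt [ 3.8e-03  7.0e-04 -1.0e+00] F [0.21 0.39 0.3 ] w 0.0
```

View pics/s2.png

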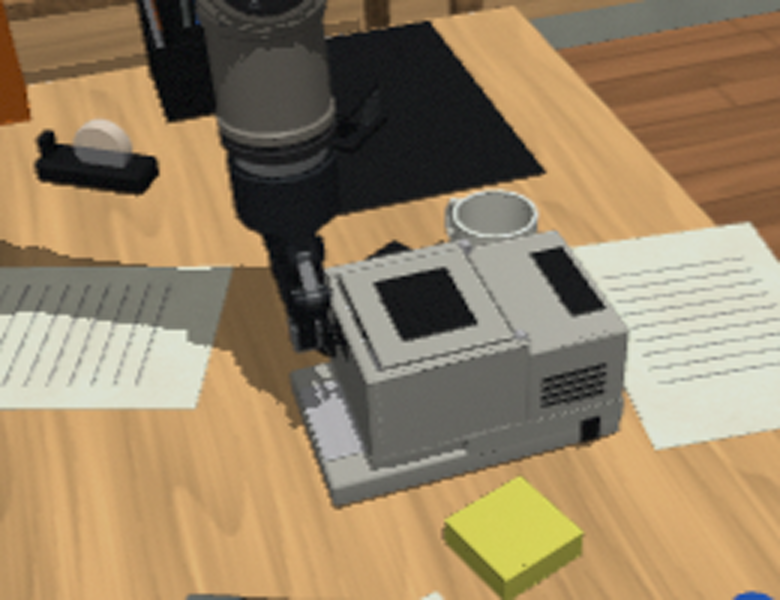

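{"api": "step_arm", "payload": {"targets": [[0,2,0,0,1],[0,4,0,0,1],[0,6,0,0,1],[0,6,0,0,1]]}}

```text
t: 3.2
eef_pos: [0.4776, -0.0162, 0.1343]
tool_rot: [-0.0, 0.707, 0.707, -0.0]
contact_force: [0.4, -0.3, -0.2]
gripper_width: 0.003
```

{"api": "step_arm", "payload": {"targets": [[0,2,0,0,1],[0,3,0,0,1],[0,4,0,0,1],[0,4,0,0,1]]}}

```text
t: 3.53
eef_pos: [0.481, -0.0162, 0.1341]
tool_rot: [-0.0, 0.707, 0.707, -0.0]
contact_force: [-3.3, 0.3, 1.4]
gripper_width: 0.002
```

Contact force is building. Pressing further to release.

{"api": "step_arm", "payload": {"targets": [[0,1,0,0,1],[0,2,0,0,1],[0,3,0,0,1],[0,3,0,0,1]]}}

```text
t: 3.87
eef_pos: [0.4837, -0.0162, 0.134]
tool_rot: [-0.001, 0.707, 0.707, -0.001]
contact_force: [-5.5, -1.1, 3.0]
gripper_width: -0.006
```

```bash
python3 - <<'E'
from h import *
st()
s=cam('side'); 
overlay(s,O,(90,290,120,380),3,'s3.png',[])
E
```

```text
t 3.87 p [ 0.4837 -0.0162  0.134 ] xaz 90.01 tilt [-1.9e-03 -1.0e-04 -1.0e+00] F [-5.5  -1.13  3.  ] w -0.006
```

View pics/s3.png

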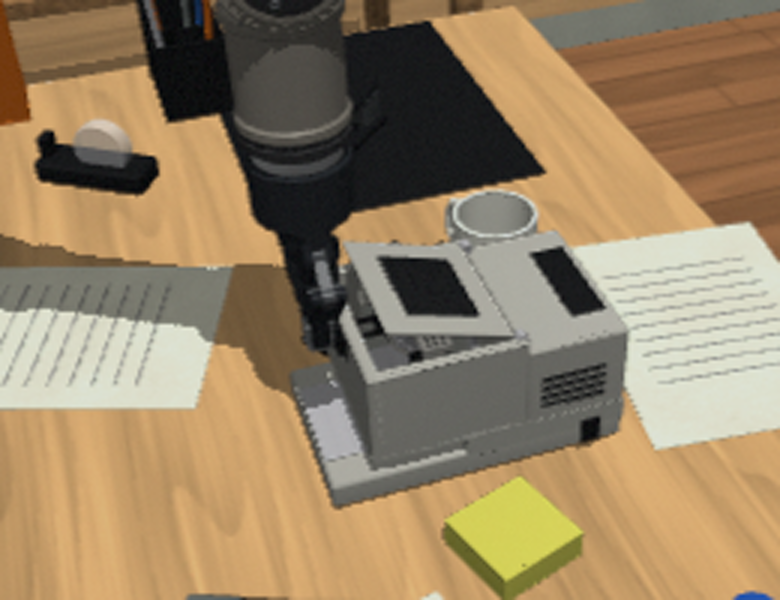

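{"api": "step_arm", "payload": {"targets": [[0,-8,0,0,1],[0,-8,-15,0,1],[0,-8,-29,0,1],[0,-8,-29,0,1],[0,4,-29,0,1],[0,16,-29,0,1],[0,21,-29,0,1],[0,21,-29,0,1]]}}

```text
t: 4.58
eef_pos: [0.5064, -0.016, 0.163]
tool_rot: [0.0, 0.707, 0.707, 0.0]
contact_force: [0.1, -0.4, -0.8]
gripper_width: -0.001
```

```bash
python3 - <<'E'
from h import *
st()
s=cam('side'); P=pts(s)
o=(.603,-.0155,-.006)
th=.32
overlay(s,o,(120,250,170,350),4,'s4.png',[np.array([[24-108*np.cos(th),-62,128+108*np.sin(th)],[24-108*np.cos(th),62,128+108*np.sin(th)]])])
E
```

```text
t 4.58 p [ 0.5064 -0.016   0.163 ] xaz 90.03 tilt [ 9.e-04 -2.e-04 -1.e+00] F [ 0.07 -0.38 -0.75] w -0.001
```

View pics/s4.png

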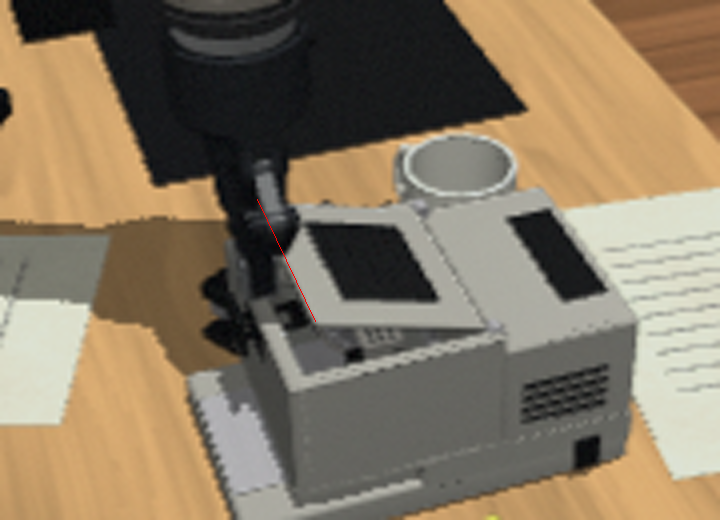

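{"api": "step_arm", "payload": {"targets": [[0,4,0,0,1],[0,7,-1,0,1],[0,8.5,-5,0,1],[0,10,-10,0,1],[0,12.5,-15.5,0,1],[0,15,-21,0,1],[0,17.5,-26,0,1],[0,20.5,-31,0,1],[0,24,-36,0,1],[0,27,-41,0,1]]}}

```text
t: 5.47
eef_pos: [0.5244, -0.0164, 0.2022]
tool_rot: [-0.007, 0.707, 0.707, -0.006]
contact_force: [-22.2, 0.7, 12.9]
gripper_width: 0.0
```

```bash
python3 - <<'E'
from h import *
st()
s=cam('side')
overlay(s,(.603,-.0155,-.006),(120,250,170,350),4,'s5.png',[])
E
```

```text
t 5.47 p [ 0.5244 -0.0164  0.2022] xaz 89.98 tilt [-1.810e-02  6.000e-04 -9.998e-01] F [-22.2    0.7   12.88] w 0.0
```

View pics/s5.png

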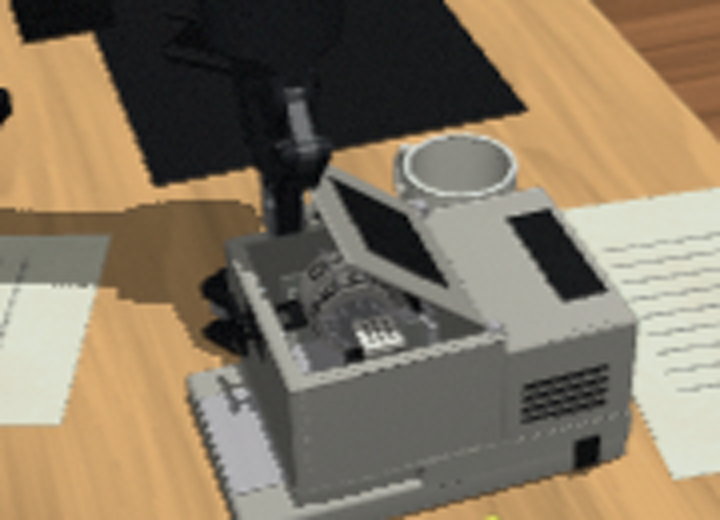

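{"api": "step_arm", "payload": {"targets": [[0,-4,-4,0,1],[0,-6,-9,0,1],[0,-6,-12,0,1]]}}

```text
t: 5.77
eef_pos: [0.5265, -0.0162, 0.2169]
tool_rot: [0.0, 0.707, 0.707, 0.0]
contact_force: [0.1, -0.2, 0.2]
gripper_width: 0.002
```

```bash
python3 - <<'E'
from h import *
st()
s=cam('side')
overlay(s,(.603,-.0155,-.006),(120,250,170,350),4,'s6.png',[])
P=pts(s)
# cover angle: points above z .14, x range
m=(s['z_map']>0)&(P[...,2]>.14)&(abs(P[...,1]+.0155)<.058)&(P[...,0]>.525)&(P[...,0]<.64)
v,u=np.nonzero(m); X=P[m]
X=X[X[:,0]>.545]
print(len(X)); A=np.polyfit(X[:,0],X[:,2],1); print(A,np.arctan(-A[0]), X[:,2].max())
E
```

```text
t 5.77 p [ 0.5265 -0.0162  0.2169] xaz 90.01 tilt [ 1.1e-03  2.0e-04 -1.0e+00] F [ 0.12 -0.23  0.16] w 0.002
1578
[-5.71741907  3.57595118] 1.3976437185103945 0.555567310329005
```

View pics/s6.png

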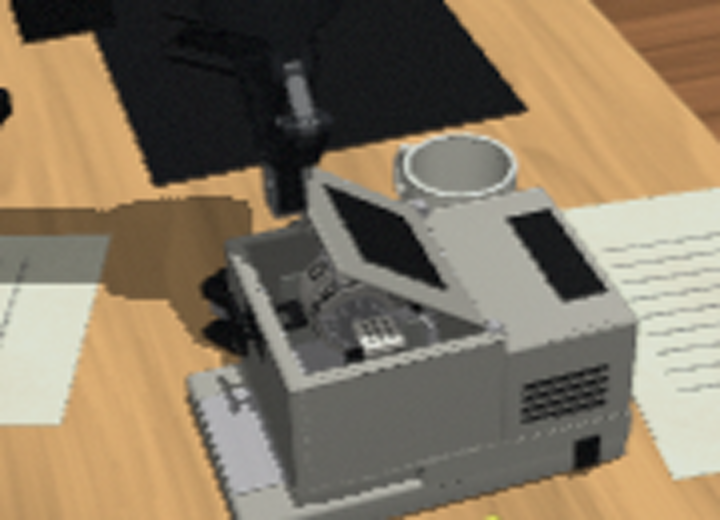

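```bash
cat >> h.py <<'E'
OO=(.603,-.0155,-.006)
def stam(P,o=OO):
    x,y,a=o;c,s=np.cos(a),np.sin(a)
    d=P-np.array([x,y,0]); return np.stack([c*d[...,0]+s*d[...,1],-s*d[...,0]+c*d[...,1],d[...,2]],-1)*1000
def coverfit(s,lo=-60,hi=15):
    p=stam(pts(s)); 
    m=(s['z_map']>0)&(p[...,2]>137)&(abs(p[...,1])<60)&(p[...,0]<hi)&(p[...,0]>lo)&(p[...,2]<240)
    X=p[m]; th=np.arctan2(X[:,2]-128,24-X[:,0]); r=np.hypot(X[:,2]-128,24-X[:,0])
    k=(r<125)&(r>30); h,e=np.histogram(th[k],bins=np.arange(0,1.9,.04)); i=h.argmax(); print('theta mode',e[i]+.02,h[i], h.tolist())
E
python3 - <<'E'
from h import *
coverfit(cam('side')); st()
E
```

```text
theta mode 0.62 368 [0, 0, 0, 0, 0, 0, 0, 1, 0, 0, 0, 0, 0, 0, 10, 368, 160, 27, 0, 0, 0, 0, 0, 0, 0, 0, 0, 0, 0, 0, 0, 0, 0, 0, 0, 0, 0, 0, 0, 0, 0, 0, 0, 0, 0, 0, 0]
t 5.87 p [ 0.5274 -0.0161  0.2172] xaz 90.01 tilt [ 2.5e-03  3.0e-04 -1.0e+00] F [0.29 0.46 0.57] w -0.001
```

{"api": "step_arm", "payload": {"targets": [[0,-22,0,0,1],[0,-22,0,0,1],[0,-22,27,0,1],[0,-22,54,0,1],[0,-22,54,0,1],[0,-22,54,0,1],[0,-22,54,0,1],[0,-22,54,0,1]]}}

```text
t: 6.53
eef_pos: [0.5057, -0.0162, 0.1637]
tool_rot: [0.001, 0.707, 0.707, 0.001]
contact_force: [-0.2, -0.9, -0.9]
gripper_width: 0.004
```

```bash
python3 - <<'E'
from h import *
coverfit(cam('side'),-75); st()
E
```

```text
theta mode 0.34 476 [0, 0, 0, 0, 0, 0, 0, 41, 476, 206, 56, 6, 0, 0, 0, 0, 0, 0, 0, 0, 0, 0, 0, 0, 0, 0, 0, 0, 0, 0, 0, 0, 0, 0, 0, 0, 0, 0, 0, 0, 0, 0, 0, 0, 0, 0, 0]
t 6.58 p [ 0.5056 -0.0162  0.1637] xaz 90.01 tilt [ 2.5e-03  4.0e-04 -1.0e+00] F [ 0.5  -0.43  0.39] w 0.003
```

{"api": "step_arm", "payload": {"targets": [[0,5,0,0,1],[0,6.5,-1,0,1],[0,8,-5,0,1],[0,9.5,-9,0,1],[0,12,-14,0,1],[0,14.5,-19,0,1],[0,17.5,-24,0,1],[0,20,-28.5,0,1]]}}

```text
t: 7.25
eef_pos: [0.5169, -0.0163, 0.1892]
tool_rot: [-0.006, 0.707, 0.707, -0.006]
contact_force: [-22.1, 1.6, 9.6]
gripper_width: -0.001
```

```bash
python3 - <<'E'
from h import *
coverfit(cam('side'),-75); st()
E
```

```text
theta mode 0.5800000000000001 384 [0, 0, 0, 0, 0, 0, 1, 0, 1, 0, 2, 9, 6, 19, 384, 187, 44, 3, 1, 0, 0, 0, 0, 0, 0, 0, 0, 0, 0, 0, 0, 0, 0, 0, 0, 0, 0, 0, 0, 0, 0, 0, 0, 0, 0, 0, 0]
t 7.3 p [ 0.5173 -0.0163  0.19  ] xaz 89.99 tilt [-1.710e-02  7.000e-04 -9.999e-01] F [-23.84  -0.21  11.87] w -0.0
```

{"api": "step_arm", "payload": {"targets": [[0,-5,-3,0,1],[0,-2,-8,0,1],[0,3,-14,0,1],[0,6,-17.5,0,1],[0,9,-21,0,1],[0,13,-25,0,1],[0,17,-28.5,0,1],[0,21.5,-32,0,1],[0,26,-35,0,1]]}}

```text
t: 8.05
eef_pos: [0.5442, -0.0164, 0.2271]
tool_rot: [-0.006, 0.707, 0.707, -0.005]
contact_force: [-32.0, 0.4, 35.3]
gripper_width: 0.002
```

```bash
python3 - <<'E'
from h import *
s=cam('side');coverfit(s,-75); st()
overlay(s,OO,(100,250,150,350),4,'s7.png',[])
E
```

```text
theta mode 0.98 114 [0, 0, 0, 0, 0, 0, 1, 0, 0, 0, 0, 0, 0, 0, 0, 0, 0, 1, 7, 8, 13, 21, 20, 18, 114, 102, 12, 0, 0, 0, 0, 0, 0, 0, 0, 0, 0, 0, 0, 0, 0, 0, 0, 0, 0, 0, 0]
t 8.1 p [ 0.5454 -0.0164  0.2282] xaz 89.98 tilt [-0.013   0.0019 -0.9999] F [-29.71   0.53  36.86] w 0.0
```

View pics/s7.png

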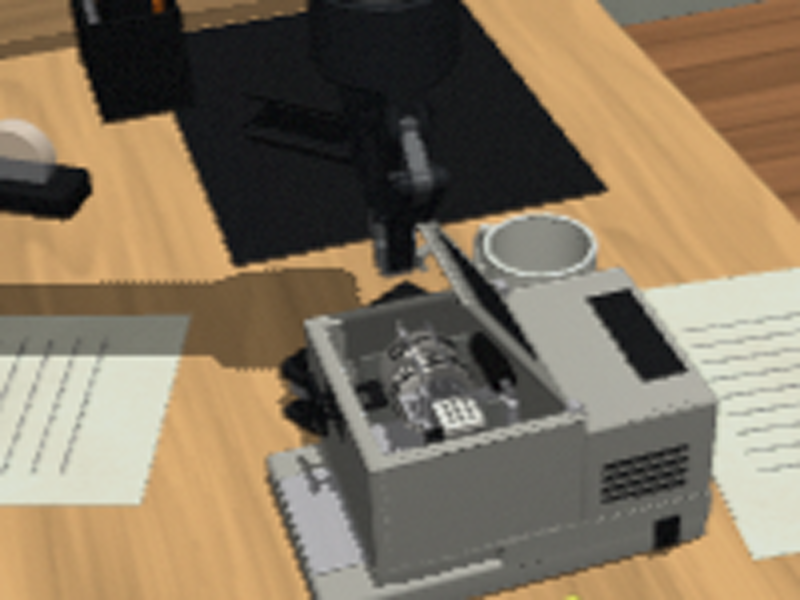

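{"api": "step_arm", "payload": {"targets": [[0,-4,-2,0,1],[0,-1,-4,0,1],[0,3,-6,0,1],[0,7,-8.5,0,1],[0,12,-11,0,1],[0,17,-13,0,1],[0,22,-15,0,1],[0,27,-16,0,1],[0,32,-17,0,1]]}}

```text
t: 8.85
eef_pos: [0.5832, -0.0161, 0.2428]
tool_rot: [0.0, 0.707, 0.707, 0.0]
contact_force: [-0.5, -0.0, 0.3]
gripper_width: 0.002
```

```bash
python3 - <<'E'
from h import *
s=cam('side');coverfit(s,-75,40); st()
overlay(s,OO,(100,250,150,350),4,'s8.png',[])
E
```

```text
theta mode 1.3800000000000001 135 [0, 0, 0, 0, 0, 0, 0, 0, 0, 0, 0, 0, 0, 0, 0, 0, 0, 0, 0, 0, 0, 0, 0, 0, 0, 0, 5, 19, 14, 15, 13, 21, 45, 126, 135, 12, 0, 0, 0, 0, 0, 0, 0, 0, 0, 0, 0]
t 8.9 p [ 0.5842 -0.016   0.243 ] xaz 90.03 tilt [ 1.2e-03 -2.0e-04 -1.0e+00] F [0.97 0.26 0.75] w 0.0
```

View pics/s8.png

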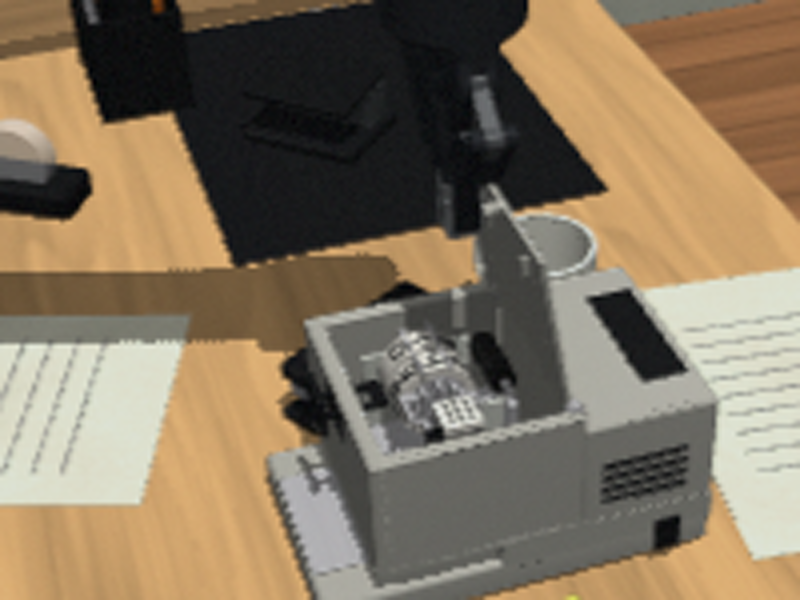

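{"api": "step_arm", "payload": {"targets": [[0,6,0,0,1],[0,12,0,0,1],[0,18,0,0,1],[0,24,0,0,1],[0,30,0,0,1],[0,36,0,0,1],[0,42,0,0,1],[0,48,0,0,1],[0,54,0,0,1],[0,60,0,0,1]]}}

```text
t: 9.73
eef_pos: [0.6431, -0.0161, 0.2427]
tool_rot: [-0.0, 0.707, 0.707, -0.0]
contact_force: [-0.3, 0.3, -0.5]
gripper_width: 0.002
```

```bash
python3 - <<'E'
from h import *
s=cam('side');st()
overlay(s,OO,(100,250,150,350),4,'s9.png',[])
E
```

```text
t 9.78 p [ 0.6441 -0.016   0.2428] xaz 90.03 tilt [ 1.e-03 -2.e-04 -1.e+00] F [ 1.41 -0.15 -0.39] w -0.001
```

View pics/s9.png

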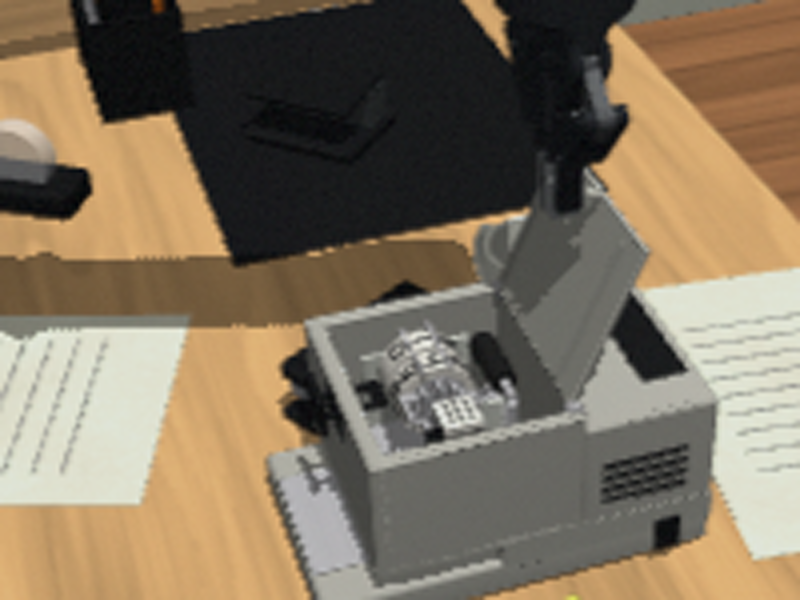

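{"api": "step_arm", "payload": {"targets": [[0,-40,-10,0,1],[0,-80,-10,0,1],[30,-120,-10,0,1],[60,-160,-10,0,1],[100,-190,-10,0,1],[140,-200,-10,0,1],[180,-205,-10,0,1],[180,-205,-10,0,1],[180,-205,-10,0,1]]}}

```text
t: 10.53
eef_pos: [0.4361, 0.1693, 0.2533]
tool_rot: [-0.001, 0.704, 0.71, 0.001]
contact_force: [-0.1, -0.1, 0.1]
gripper_width: -0.001
```

```bash
python3 - <<'E'
from h import *
s=cam('side');c=cam('top');st()
overlay(s,OO,(130,230,200,330),6,'s10.png',[])
overlay(c,OO,(160,240,215,315),8,'t10.png',[])
cs=[cam('top')['frame'].astype(float) for _ in range(6)]
np.save('tops0.npy',np.array(cs)); ss=[cam('side')['frame'].astype(float) for _ in range(6)];np.save('sides0.npy',np.array(ss))
p=proj(c,Ts(OO,[[-35,17,122],[-35,34,122],[-35,-34,122]])); print(p, proj(s,Ts(OO,[[-35,17,122],[-35,34,122],[-35,-34,122]])))
# cover angle
P=stam(pts(s)); m=(s['z_map']>0)&(abs(P[...,1])<55)&(P[...,0]>50)&(P[...,0]<118)&(P[...,2]>134); X=P[m]; print(len(X),np.degrees(1),np.median(np.arctan2(X[:,2]-128,24-X[:,0])))
E
```

```text
t 10.63 p [0.4374 0.1644 0.253 ] xaz 90.13 tilt [ 4.e-04  0.e+00 -1.e+00] F [ 1.09 -0.16 -0.6 ] w -0.002
[[256.75565923 205.78660882]
 [249.17204361 205.79489051]
 [279.49436542 205.761777  ]] [[257.40410162 189.42228861]
 [255.33839881 185.43794034]
 [263.93088972 202.01122294]]
928 57.29577951308232 2.424148230156739
```

View pics/s10.png

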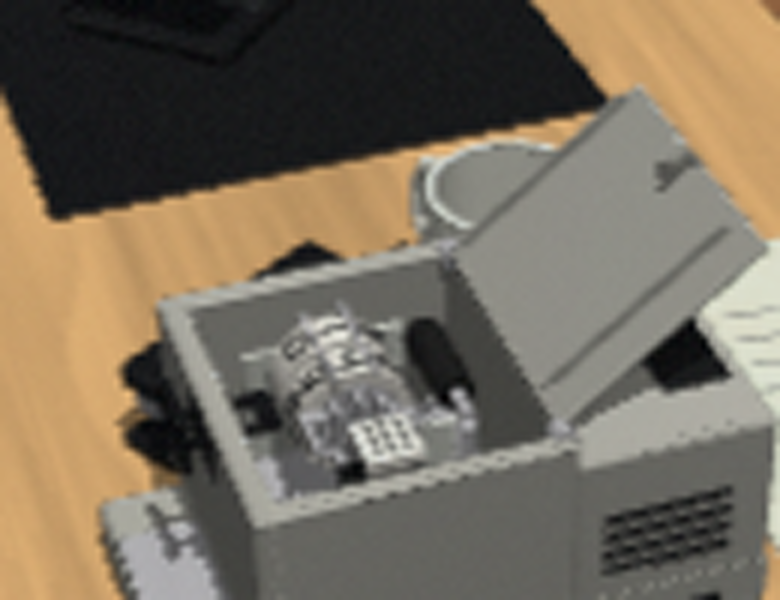

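View pics/t10.png

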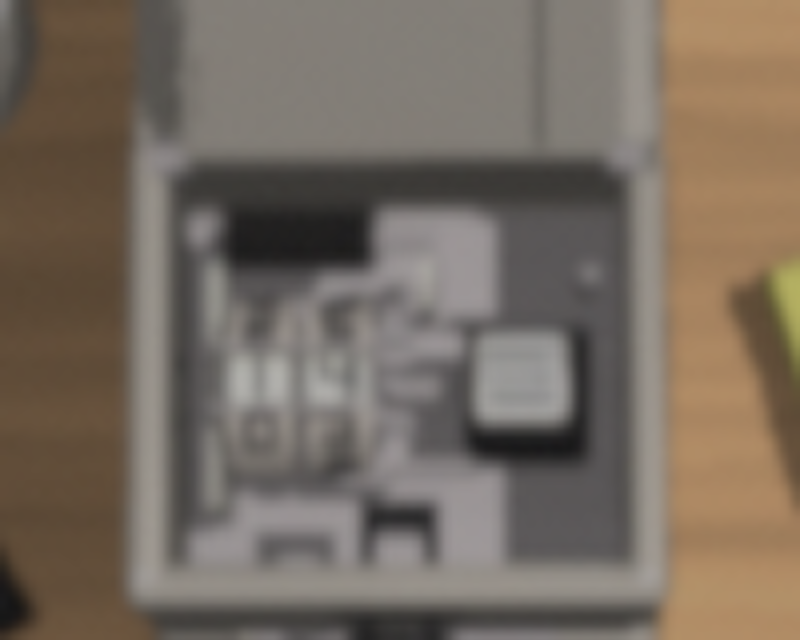

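```bash
python3 - <<'E'
from h import *
for nm,box,f in(('tops0',(192,224,236,268),18),('sides0',(175,205,240,275),16)):
    a=np.load(nm+'.npy').mean(0)
    r0,r1,c0,c1=box
    a=a[r0:r1,c0:c1]; a=(a-a.min())/(a.max()-a.min())*255
    cv2.imwrite('pics/'+nm+'.png',cv2.cvtColor(cv2.resize(a.astype(np.float32),None,fx=f,fy=f,interpolation=cv2.INTER_LANCZOS4).clip(0,255).astype(np.uint8),cv2.COLOR_RGB2BGR))
E
```

```text
(no output)
```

View pics/tops0.png

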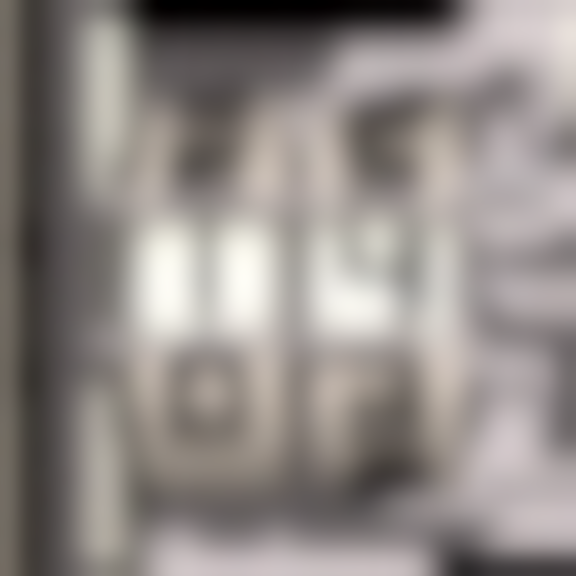

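View pics/sides0.png

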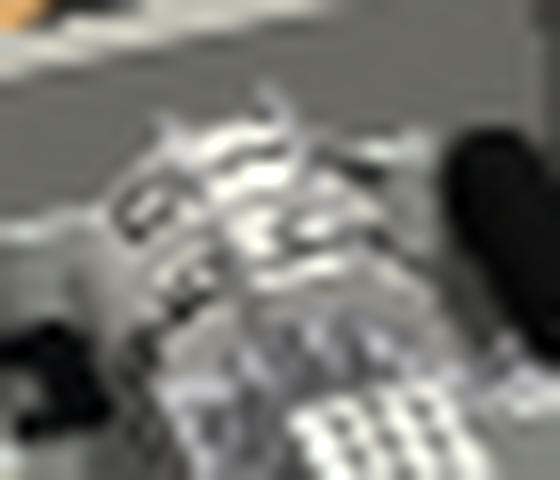

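```bash
python3 - <<'E'
from h import *
s=cam('side');st();print(delta([.566,-.0505,.2]))
P=stam(pts(s)); m=(s['z_map']>0)&(abs(P[...,1])<45)&(P[...,0]>50)&(P[...,0]<110)&(P[...,2]>134); X=P[m]; A=np.polyfit(X[:,0],X[:,2],1);print(np.pi-np.arctan(A[0]),A, X[:,2].max())
E
```

```text
t 11.28 p [0.4375 0.1637 0.2528] xaz 90.01 tilt [-0. -0. -1.] F [0.66 0.27 0.36] w -0.001
[-214.3  128.5   52.8]
2.6903188011519297 [  0.48462713 119.83785955] 187.47537964809385
```

Cover at about 2.69 rad, on its stop. Going over to above the key.

{"api": "step_arm", "payload": {"targets": [[-40,25,0,0,1],[-75,45,0,0,1],[-110,66,0,0,1],[-145,87,0,0,1],[-180,108,0,0,1],[-214,128,0,0,1],[-214,128,0,0,1],[-214,128,40,0,1],[-214,128,70,0,1],[-214,128,85,0,1],[-214,128,90,0,1],[-214,128,90,0,1],[-214,128,90,0,1]]}}

```text
t: 12.37
eef_pos: [0.5662, -0.0501, 0.1636]
tool_rot: [0.0, 0.707, 0.707, 0.0]
contact_force: [0.5, 0.7, 0.7]
gripper_width: 0.001
```

```bash
python3 - <<'E'
from h import *
s=cam('side');st()
overlay(s,OO,(130,230,200,330),6,'s11.png',[])
E
```

```text
t 12.42 p [ 0.5665 -0.0502  0.1641] xaz 90.01 tilt [ 2.2e-03  1.0e-04 -1.0e+00] F [-0.61  0.03 -0.55] w 0.002
```

View pics/s11.png

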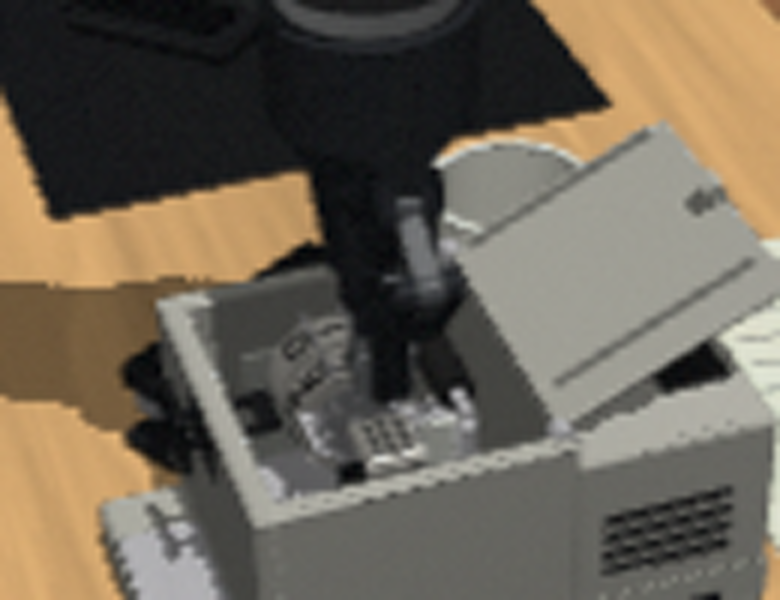

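{"api": "step_arm", "payload": {"targets": [[0,0,14,0,1],[0,0,20,0,1],[0,0,24,0,1],[0,0,28,0,1],[0,0,32,0,1],[0,0,35,0,1],[0,0,37,0,1],[0,0,37,0,1],[0,0,37,0,1]]}}

```text
t: 13.17
eef_pos: [0.5663, -0.05, 0.1296]
tool_rot: [-0.0, 0.707, 0.707, 0.001]
contact_force: [-12.3, 1.8, 35.0]
gripper_width: -0.002
```

{"api": "step_arm", "payload": {"targets": [[0,0,-10,0,1],[0,0,-20,0,1],[0,0,-28,0,1],[0,0,-28,0,1],[0,0,-28,0,1]]}}

```text
t: 13.58
eef_pos: [0.5655, -0.0502, 0.1539]
tool_rot: [0.0, 0.707, 0.707, 0.0]
contact_force: [0.4, -0.2, -0.0]
gripper_width: 0.003
```

```bash
python3 - <<'E'
from h import *
st()
a=np.mean([cam('side')['frame'].astype(float) for _ in range(3)],0)
def z(a,box,f,fn):
    r0,r1,c0,c1=box; a=a[r0:r1,c0:c1]; a=(a-a.min())/(a.max()-a.min())*255
    cv2.imwrite('pics/'+fn,cv2.cvtColor(cv2.resize(a.astype(np.float32),None,fx=f,fy=f,interpolation=cv2.INTER_LANCZOS4).clip(0,255).astype(np.uint8),cv2.COLOR_RGB2BGR))
z(a,(175,215,235,285),14,'s12.png')
E
```

```text
t 13.58 p [ 0.5655 -0.0502  0.1539] xaz 90.02 tilt [ 3.e-04  0.e+00 -1.e+00] F [ 0.45 -0.15 -0.05] w 0.003
```

View pics/s12.png

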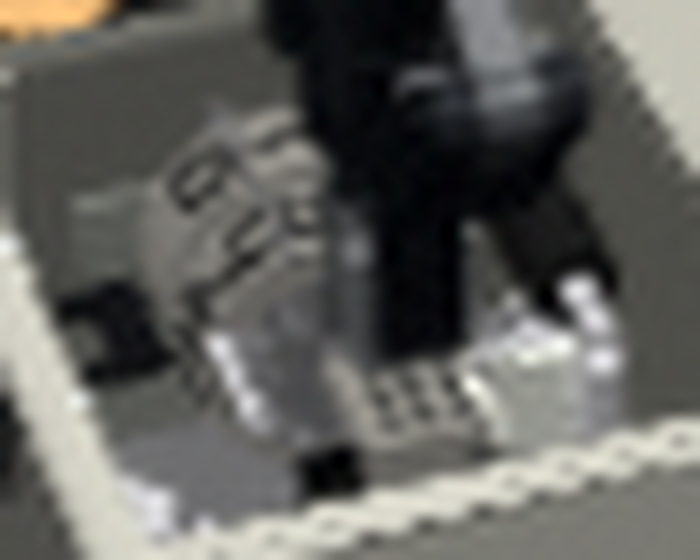

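{"api": "step_arm", "payload": {"targets": [[0,0,9,0,1],[0,0,13,0,1],[0,0,17,0,1],[0,0,21,0,1],[0,0,24,0,1],[0,0,27,0,1],[0,0,27,0,1],[0,0,27,0,1],[0,0,18,0,1],[0,0,8,0,1],[0,0,0,0,1],[0,0,0,0,1],[0,0,0,0,1]]}}

```text
t: 14.82
eef_pos: [0.5656, -0.0501, 0.1538]
tool_rot: [0.0, 0.707, 0.707, 0.0]
contact_force: [0.3, -0.7, -0.3]
gripper_width: -0.001
```

```bash
cat >> h.py <<'E'
def z(n,box,f,fn,k=3):
    a=np.mean([cam(n)['frame'].astype(float) for _ in range(k)],0)
    r0,r1,c0,c1=box; a=a[r0:r1,c0:c1]; a=(a-a.min())/(a.max()-a.min())*255
    cv2.imwrite('pics/'+fn,cv2.cvtColor(cv2.resize(a.astype(np.float32),None,fx=f,fy=f,interpolation=cv2.INTER_LANCZOS4).clip(0,255).astype(np.uint8),cv2.COLOR_RGB2BGR))
E
python3 - <<'E'
from h import *
st(); z('side',(175,215,235,285),14,'s13.png')
E
```

```text
t 14.82 p [ 0.5656 -0.0501  0.1538] xaz 90.02 tilt [ 4.e-04  1.e-04 -1.e+00] F [ 0.28 -0.74 -0.25] w -0.001
```

View pics/s13.png

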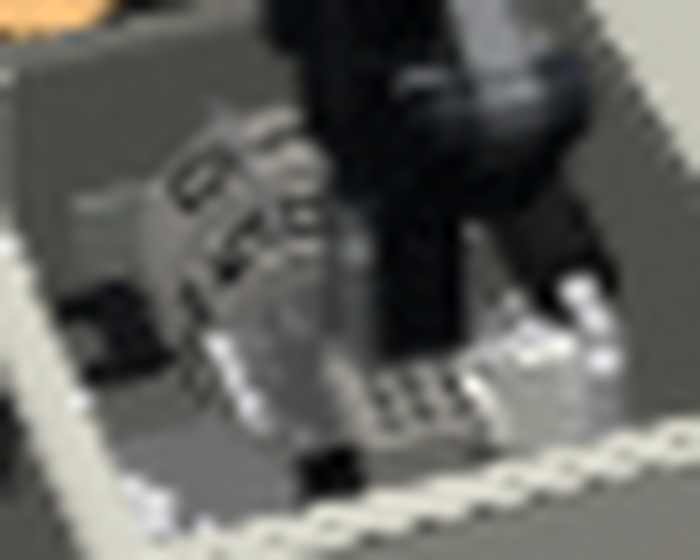

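The front numeral is now a 5 (at 240,245), so the top shows 6. One more press.

{"api": "step_arm", "payload": {"targets": [[0,0,9,0,1],[0,0,13,0,1],[0,0,17,0,1],[0,0,21,0,1],[0,0,24,0,1],[0,0,27,0,1],[0,0,27,0,1],[0,0,27,0,1],[0,0,18,0,1],[0,0,8,0,1],[0,0,-10,0,1],[0,0,-40,0,1],[0,0,-80,0,1],[0,0,-100,0,1],[0,0,-100,0,1]]}}

```text
t: 16.22
eef_pos: [0.5681, -0.0506, 0.2587]
tool_rot: [0.003, 0.707, 0.707, 0.003]
contact_force: [1.2, -0.5, 0.3]
gripper_width: 0.001
```

{"api": "step_arm", "payload": {"targets": [[40,-25,0,0,1],[75,-45,0,0,1],[110,-66,0,0,1],[145,-87,0,0,1],[180,-108,0,0,1],[214,-128,0,0,1],[230,-128,0,0,1],[230,-128,0,0,1],[230,-128,0,0,1],[230,-128,0,0,1]]}}

```text
t: 17.05
eef_pos: [0.4376, 0.1786, 0.2532]
tool_rot: [0.0, 0.708, 0.707, -0.001]
contact_force: [-0.4, 1.1, -1.4]
gripper_width: -0.0
```

```bash
python3 - <<'E'
from h import *
st(); z('side',(170,215,235,290),14,'s14.png'); z('top',(192,224,236,268),18,'t14.png',5)
z('side',(100,320,120,400),2.8,'s14w.png',1)
z('top',(100,300,140,400),3,'t14w.png',1)
s=cam('side')
P=stam(pts(s)); m=(s['z_map']>0)&(abs(P[...,1])<45)&(P[...,0]>50)&(P[...,0]<110)&(P[...,2]>134); X=P[m]; A=np.polyfit(X[:,0],X[:,2],1);print(np.pi-np.arctan(A[0]))
E
```

```text
t 17.05 p [0.4376 0.1786 0.2532] xaz 89.93 tilt [-8.0e-04 -1.1e-03 -1.0e+00] F [-0.41  1.09 -1.36] w -0.0
2.688860636554066
```

View pics/s14.png

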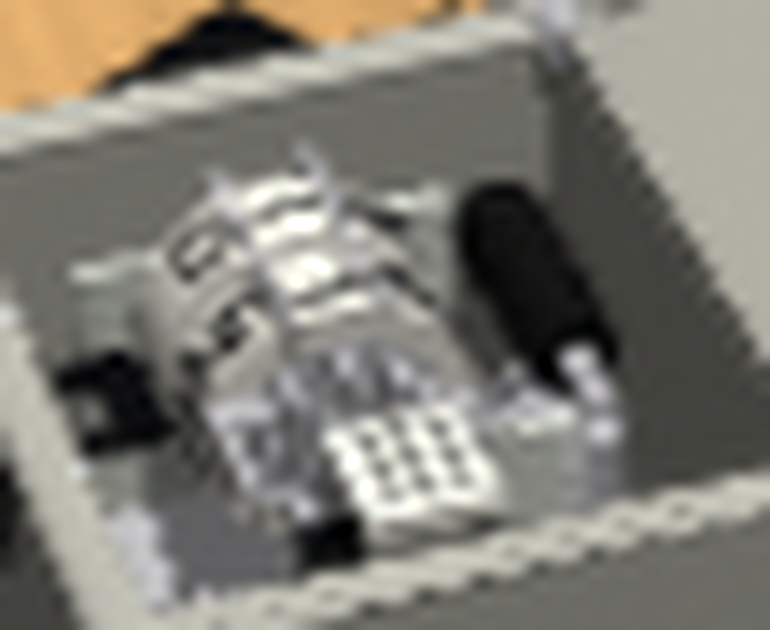

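View pics/t14.png

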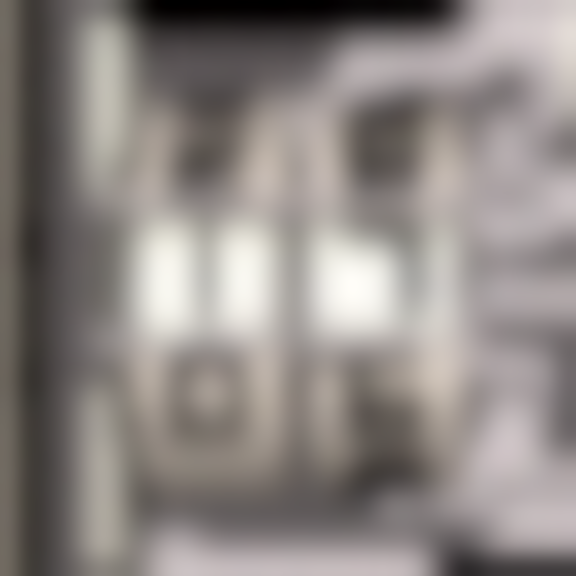

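View pics/s14w.png

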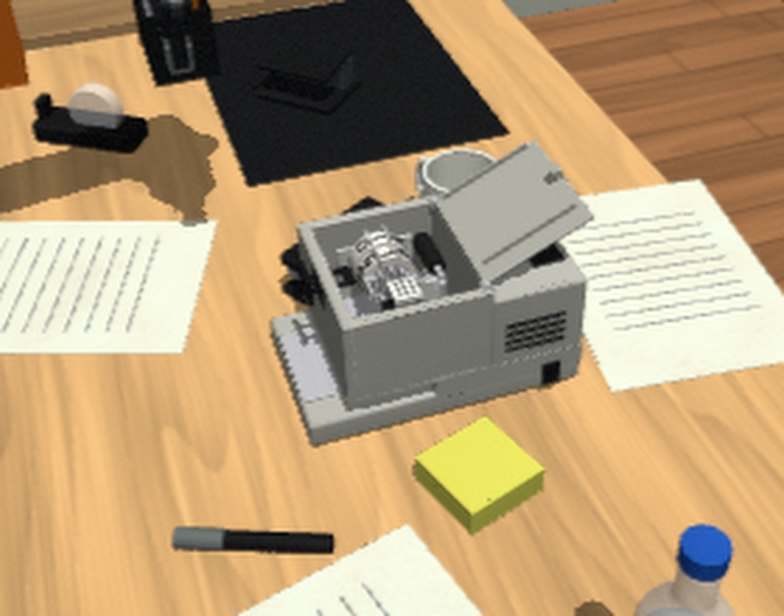

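View pics/t14w.png

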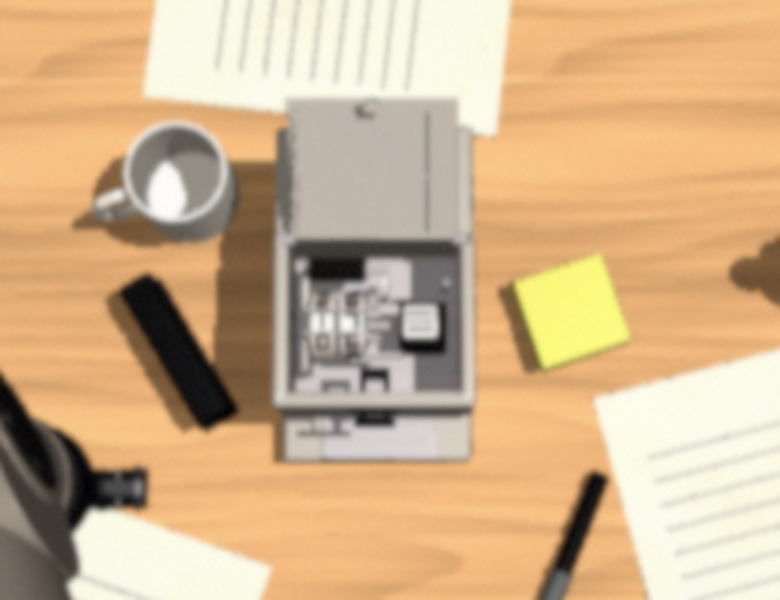

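```bash
python3 -c "
from station import bot
print(bot.hand_in())"
```

```text
the job is handed in; nothing more can be done
None
```

The date stamp should now read 17, with its cover open on its stop, and I handed the job in at about 17.5 s. `hand_in` gives no verdict, so what follows is from my own checks.

**What I did**
- I pushed the release tab with the shut fingers and the cover sprang up.
- I swung the cover over with the side of the fingers.
- The day wheel read 4, so I pressed the step key three times, then moved the arm clear.

**Last checks**
- **Cover:** it measured 2.69 rad, so it lies back on its stop.
- **Day:** the top view shows 1 next to 7, though each numeral is only about 4 pixels high. A count backs it up: 4 turned to the front after the first press and 5 after the second.
- **Key and tab:** both look fully back out, by eye only.
- **Bystanders:** the stapler, notes, marker and mug look unmoved, by eye. The bottle, partly in view, stands well clear of the arm's path.
- **Touching the stamp:** the arm stands clear and the wrist force is close to zero.

**What went less well**
- The first try at the cover slipped off near 0.6 rad, so I lowered the fingers and started again.
- The cover's edge met the fingers about 8 mm earlier than I had worked out, possibly at a small latch hook on the edge. The wrist force reached about 47 N there.
- The first key press bottomed out at about 35 N upward on the tool, so I eased the next two by 1 mm.
- The two cameras disagreed by about 4 mm on where the stamp stood, so I aimed for the key between them.

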